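Turn a pipe cap open end up, feel its bore and hold it for doping

ROBOT

A 6-joint arm with a two-finger parallel gripper is mounted at the origin on the work surface. World frame = base frame: x ahead of the robot, y to its left, z up, the work surface at z = 0. Lengths are in m, angles in degrees, forces in N, time in s.
With the tool pointing down it reaches from about 0.4 to 0.825 m from the base axis. Payload 7 kg.
Tool frame: the origin (TCP) lies at the very end of the fingers, on their centre line; the grasp point (between the pads) lies 19 mm behind it (r.grip_depth is the distance from the TCP to the grasp point, in m); z points along the fingers, y is the line along which they close (so a half turn about z gives the same grasp; the last joint's range is limited). The gripper opens to 88 mm and grips with 3 to 60 N. Pads are 19 mm wide; open, the fingers measure 130 mm over their backs; the gripper's body (78 mm by 193 mm) begins 47 mm behind the grasp point.
Start: joints at [-50.93, 20.546, 0.682, 0, -70.136, -16.507], TCP at [0.259, -0.623, 0.227] pointing down, gripper open.
Joint ranges: [-176.03, 176.03], [-82.01, 121.73], [-58.28, 71.71], [-173.87, 95.51], [-174.79, -0.11], [-173.66, 173.66]. Speed limits (degrees/s): [136.94, 136.94, 172.46, 180, 180, 180].

INTERFACE

Orientations are given as [roll, pitch, yaw] about the fixed x, y, z axes, in that order (R = Rz(yaw) Ry(pitch) Rx(roll)).
In Python, from plant import r gives the robot as it stands.
- The arm moves only by the tool play_rows, never from a script. Its argument "rows" is a list that holds one entry, the list of rows, each a list of 5 numbers: the closure, from 0 (fully open) to 1 (shut), then the shift along the tool's x, y, z each as a share of 0.5 m, from -1 to 1, then the turn about the tool's z as a share of 1.5 rad, from -1 to 1. A call has exactly 8 rows; each row is the pose to reach, as a shift and turn from the pose commanded when the call began, along the tool's axes at that moment; what a row does not reach only later rows make up. A row lasts 1/12 s, in which the tool goes at most 41.7 mm and 7.16 degrees, less where a joint would pass 70% of its speed; a pose out of reach is approached as far as the arm can. A call with a number of a shift or a turn outside -1 to 1 is refused whole. A call with a gripper value outside its range is refused whole. The fingers move at their own pace and stop on an object; "squeeze" is the grip in N (left out, the last holds). Time passes only in rows, so rows that repeat a pose let the fingers close, or fill a call up. It gives the time, the measured TCP pose, the force, the opening and the grip force at its end, in the units of the state.
- r.get_state(): the state, without advancing time (a new reading comes with each control period).
- r.capture(name): name is "scene" or "top" or "wrist"; returns the picture (420x560x3 uint8, red, green, blue); there is no depth.
- r.camera_info(name): a dict with "fovy" (degrees; the focal length in pixels is half the picture's height over the tangent of half this angle, whatever the lens; pixels are square), "cx", "cy" (the principal point, pixels), "pose" (4x4, takes a point from camera to world coordinates). Camera axes: x right, y down, z forward; pixel columns grow to the right and rows downward; lengths in m; the calibration is good to about 2 mm. The wrist camera is an equidistant fisheye: a pixel r from the principal point sees the ray r / f radians off the axis. A picture is of the moment at which its call begins: read the wrist's pose just before it. camera_info takes no time and is no camera call; for the wrist camera it gives the pose at the moment of the call.
- r.close_job(): hands the job in; it is judged then, once.
The state is a dict: "time_s": time; "joints": joint angles; "qd": joint speeds; "joint_torque": joint torques, N m; "tcp_pos": TCP position; "eef_rot": TCP orientation; "contact_force": force on the tool from outside, world axes, zero at the start; "moment": the same for the moment, N m; "gripper_width": finger opening in m; "gripper_force": force on a finger pad.
Only numpy, scipy, OpenCV 4.12 (cv2) and the standard library are available. Lean on these libraries where they do the work, as an engineer would, in place of code of your own. Each camera call takes 0.05 s, during which the arm holds its last target. There are 200 camera calls.

TASK

The eight-sided pipe cap lies on its side on the bench with its open end facing any way. Stand it on the bench open end up and let go of it, feel inside with the fingertips gently down to the blind bottom to be sure the bore is clear, then pick the cap up and hold it upright, open end up, a hand's breadth above the middle of the drip tray, ready for a workmate to brush thread dope into it. Finish while still holding it there, with nothing but the fingers carrying it, and leave the socket, the tin and the spanner where they are.

Things in the scene. Friction and masses are not known exactly. Their poses are not given: they have to be found in the camera images.
- cap: Light grey eight-sided iron pipe cap, about 0.39 kg (varies), 56 mm across flats, 40 mm long; one end closed and flat, the other open: wall 6 mm, threaded bore 44 mm wide, 31 mm deep. Origin: centre of the closed end's outer face; z runs from there out through the open end, x is square to a flat (more flats every 45 degrees). Starts lying on a flat, axis 28 mm up, open end facing any way
- cap_mouth (a point): centre of the cap's open end, 40 mm along its z axis from the closed face
- bore_floor: the blind bottom inside the cap's bore, a dark disc 44 mm across fixed in the cap; its origin is 3 mm below the surface that the fingertips feel. That surface lies 9 mm from the outside of the closed end and 31 mm down from the mouth
- tray: shallow open drip tray of sheet metal, fixed to the bench: 170 mm (its x) by 220 mm (its y), 22 mm high, wall and floor 3 mm; a thin dope brush lies along one long edge, below the rim. Origin under its centre, z up. It is on one side of the cap, left or right
- tin: closed round tin of thread dope, 72 mm across, 75 mm high, standing on the other side of the cap. Origin at the centre of its underside. To be left alone
- socket: round pipe socket, 59 mm across its end beads, 55 mm long, standing on end beyond the cap, bored right through 45 mm wide. Origin at the centre of its underside. To be left alone
- spanner: dark adjustable spanner about 220 mm long and 14 mm thick, lying along its x axis near the far edge of the bench. Origin on the bench, near the middle of its length. To be left alone
There are look-alikes about, which are no part of the job. What is shaped like the cap but pink or yellow is not meant.

How it is judged (in metres and radians):
On the way, in this order (a step that is already met when the one before it is completed fails the run):
1. the cap stands on the bench open end up, at rest and let go of (angle between cap's own z axis and vertical below 0.1 rad and height (world z) of cap below 0.008 m and linear speed of cap below 0.02 m/s and contact force between the fingers and cap below 0.1 N), for 0.2 s.
2. the fingertips feel the blind bottom of the bore while the cap stands open end up on the bench (contact force between the fingers and bore_floor above 0.5 N and angle between cap's own z axis and vertical below 0.2 rad and height (world z) of cap below 0.012 m), for 0.04 s.
At the end, for the whole second after the job is handed in: The cap is held still in the fingers with its open end up (within 10 degrees of upright), its axis within 50 mm of the middle of the tray and its closed end 50 to 200 mm above the bench that the tray lies on, carried by the fingers alone (angle between cap's own z axis and vertical below 0.17 rad and horizontal distance between cap and tray below 0.05 m and z of cap in the frame of tray between 0.05 and 0.2 m and contact force between the fingers and cap above 2 N and contact force between cap and tray below 0.1 N and contact force between cap and tin below 0.1 N and contact force between cap and socket below 0.1 N and contact force between cap and spanner below 0.1 N and linear speed of cap below 0.02 m/s); the arm keeps its last pose, push and grip.
It fails at once if the fingertips ram the bore's bottom with more than 90 N (contact force between the fingers and bore_floor above 90 N).
It fails at once if the socket is shifted by more than 20 mm (distance of socket from where it was at the start of the episode above 0.02 m).
It fails at once if the tin is shifted by more than 20 mm (distance of tin from where it was at the start of the episode above 0.02 m).
It fails at once if the spanner is shifted by more than 20 mm (distance of spanner from where it was at the start of the episode above 0.02 m).
It also fails if it takes over 72 s, if anything falls off the work surface, if the arm or the gripper's body presses on something with over 40 N, if the wrist force passes 120 N, or if a joint passes its speed limit or range.

## Working session

There is one attempt and no reset: what is moved stays moved. The work goes in short steps, Python scripts to look and compute and a tool call to move; the robot and the scene stay as the last step left them, time stands still between calls to the robot, and variables do not carry over. Pictures are saved under pics/ and viewed, at most 10 in all, crops included, and the job is handed in when it is done.

Besides the shell and the picture viewer there is one more tool, called after "Request:" as name(argument=value, ...), one argument or row to a line, values as JSON. play_rows: Moves the arm, as the interface text tells. Its arguments: {"type":"object","properties":{"rows":{"type":"array","items":{"type":"array","items":{"type":"array","items":{"type":"number"}}}},"squeeze":{"type":"number"}},"required":["rows"]}

```bash
mkdir -p pics; python3 - <<'E'
from plant import r
import cv2
for n in("scene","top"):
    cv2.imwrite(f"pics/{n}0.png",cv2.resize(r.capture(n)[:,:,::-1],(800,600),interpolation=cv2.INTER_CUBIC))
    c=r.camera_info(n);print(n,c["fovy"],c["cx"],c["cy"],c["pose"].tolist() if hasattr(c["pose"],"tolist") else c["pose"])
print(r.get_state(),r.grip_depth)
E
```

```text
scene 54.8692580638915 285.91511632061747 205.6090443363684 [[0.3337937751816952, 0.5673050639729121, -0.7528257966094427, 1.1902687330945703], [0.9426129204675509, -0.2075804375030847, 0.26151719663085826, -0.2080249580611504], [-0.007911878259110728, -0.796916135083685, -0.6040381410355599, 0.5441600047718955], [0.0, 0.0, 0.0, 1.0]]
top 55.58428691848731 284.43007370387033 221.0224709524224 [[0.02039153184339319, -0.9879292970500373, 0.15355744677253239, 0.428999687589682], [-0.9997710204862563, -0.019152487083427087, 0.00954404706551335, 0.0033617832687530195], [-0.0064878366925700875, -0.15371690300268998, -0.9880936300302277, 0.8746322427197296], [0.0, 0.0, 0.0, 1.0]]
{'time_s': 0.1, 'joints': array([-5.09291583e+01,  2.05869396e+01,  6.39404522e-01, -1.60503346e-02,
       -7.01364907e+01, -1.65056731e+01]), 'qd': array([ 0.02544992, -0.12843763,  0.13033036,  0.05051575,  0.05189981,
       -0.07305   ]), 'joint_torque': array([-7.59136801e-04, -5.84161556e+01,  2.93751687e+01,  7.01552957e+00,
        1.01834658e-02, -5.82473717e-05]), 'tcp_pos': array([ 0.2588063, -0.6229432,  0.225729 ]), 'eef_rot': array([ 1.79915150e+02, -9.40710913e-03, -1.57440289e+02]), 'contact_force': array([-0.11838403, -0.00929297,  0.13889807]), 'moment': array([ 0.00318694,  0.02553245, -0.00824766]), 'gripper_force': 0.0, 'gripper_width': 0.08793292478184482} 0.0188
```

View pics/scene0.png

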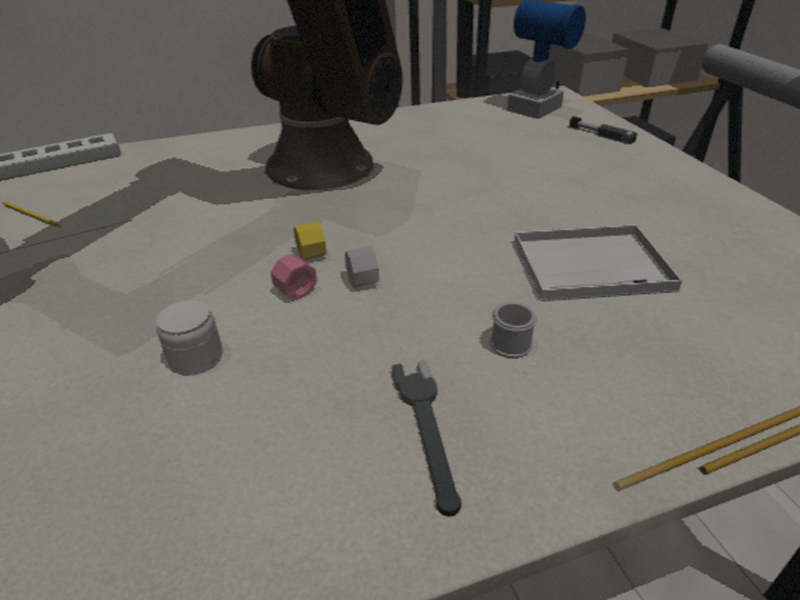

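View pics/top0.png

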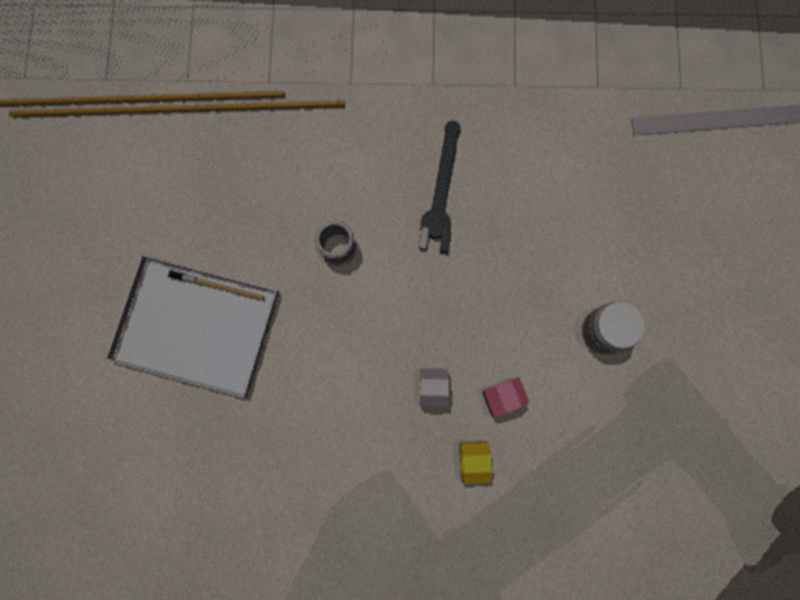

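```bash
cat > h.py <<'E'
from plant import r
import numpy as np, cv2
def ray(n,u,v,z,full=True):
    "pixel (native 560x420) -> world point at height z"
    c=r.camera_info(n);P=np.array(c["pose"]);f=210/np.tan(np.radians(c["fovy"]/2))
    d=P[:3,:3]@np.array([(u-c["cx"])/f,(v-c["cy"])/f,1]);o=P[:3,3]
    return o+d*(z-o[2])/d[2]
def proj(n,p):
    c=r.camera_info(n);P=np.array(c["pose"]);f=210/np.tan(np.radians(c["fovy"]/2))
    q=P[:3,:3].T@(np.array(p)-P[:3,3]);return np.array([c["cx"]+f*q[0]/q[2],c["cy"]+f*q[1]/q[2]])
def crop(n,name,x0,y0,w,h,s):
    im=r.capture(n)[:,:,::-1][y0:y0+h,x0:x0+w]
    return cv2.resize(im,None,fx=s,fy=s,interpolation=cv2.INTER_CUBIC)
E
python3 - <<'E'
from h import *
a=crop("top","",275,240,110,110,5.4);b=crop("scene","",200,130,110,110,1)
b=crop("scene","",190,145,90,70,1);b=cv2.resize(b,(560,436),interpolation=cv2.INTER_CUBIC)
cv2.imwrite("pics/c_top.png",a[:590]);cv2.imwrite("pics/c_sc.png",b)
k=.7
for nm,u,v,z in[("cap",435,390,.028),("capTL",420,369,.03),("capTR",449,369,.03),("pink",506,397,.028),("yel",476,463,.028),("sock",336,238,.055),("tin",622,326,.075),
 ("t1",145,258,.022),("t2",279,291,.022),("t3",247,398,.022),("t4",109,357,.022),("spjaw",435,245,.01)]:
    print(nm,ray("top",u*k,v*k,z).round(4))
E
```

```text
cap [ 0.4506 -0.033   0.028 ]
capTL [ 0.4809 -0.0103  0.03  ]
capTR [ 0.4818 -0.0532  0.03  ]
pink [ 0.4425 -0.1375  0.028 ]
yel [ 0.3471 -0.0936  0.028 ]
sock [0.6716 0.1185 0.055 ]
tin [ 0.5445 -0.2942  0.075 ]
t1 [0.644  0.4171 0.022 ]
t2 [0.596 0.207 0.022]
t3 [0.4333 0.2457 0.022 ]
t4 [0.49   0.4575 0.022 ]
spjaw [ 0.6764 -0.0309  0.01  ]
```

View pics/c_top.png

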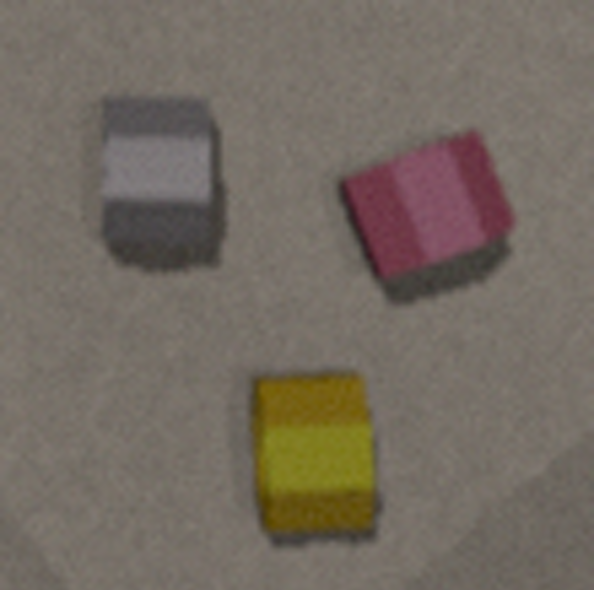

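View pics/c_sc.png

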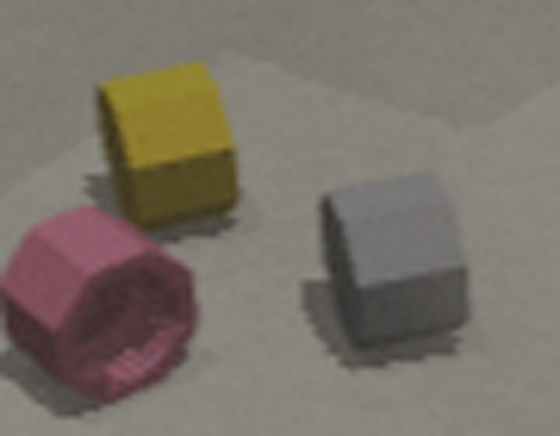

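```bash
cat >> h.py <<'E'
from scipy.spatial.transform import Rotation as Ro
def go(x,y,z,yaw=None):
    s=r.get_state();R=Ro.from_euler("xyz",s["eef_rot"],degrees=True)
    d=R.inv().apply(np.array([x,y,z])-s["tcp_pos"])/.5
    t=0 if yaw is None else -np.radians((yaw-s["eef_rot"][2]+180)%360-180)/1.5
    print("row",d.round(4),round(t,4),"tcp",s["tcp_pos"].round(4),s["eef_rot"].round(2),"t",s["time_s"])
def wray(u,v,z):
    c=r.camera_info("wrist");P=np.array(c["pose"]);f=210/np.tan(np.radians(c["fovy"]/2))
    a=np.array([u-c["cx"],v-c["cy"]]);q=np.hypot(*a);t=q/f
    d=P[:3,:3]@np.r_[a/q*np.sin(t),np.cos(t)];o=P[:3,3]
    return o+d*(z-o[2])/d[2]
E
python3 - <<'E'
from h import *
for u,v in[(105,136),(210,138),(212,202),(104,200)]: print(ray("top",275+u/5.4,240+v/5.4,.056).round(4))
c=r.camera_info("wrist");print(c["fovy"],c["cx"],c["cy"],np.array(c["pose"]).round(3))
go(.45,-.16,.2,-90)
E
```

```text
[ 0.4653 -0.0111  0.056 ]
[ 0.4653 -0.0508  0.056 ]
[ 0.4414 -0.0517  0.056 ]
[ 0.4413 -0.0111  0.056 ]
65.70646984690485 281.17659816488117 212.56962485268755 [[-0.383  0.885  0.264  0.187]
 [ 0.924  0.367  0.11  -0.652]
 [ 0.     0.286 -0.958  0.385]
 [ 0.     0.     0.     1.   ]]
row [-0.7084  0.7087  0.0527] -0.7847 tcp [ 0.2589 -0.6231  0.2261] [ 1.7995e+02 -1.0000e-02 -1.5744e+02] t 0.25
```

Request:
play_rows(
  rows=[
    [[0, -0.71, 0.71, 0.05, -0.785], [0, -0.71, 0.71, 0.05, -0.785], [0, -0.71, 0.71, 0.05, -0.785], [0, -0.71, 0.71, 0.05, -0.785], [0, -0.71, 0.71, 0.05, -0.785], [0, -0.71, 0.71, 0.05, -0.785], [0, -0.71, 0.71, 0.05, -0.785], [0, -0.71, 0.71, 0.05, -0.785]],
  ],
)

```text
time_s: 0.92
tcp_pos: [0.3863, -0.3138, 0.2101]
eef_rot: [-180.0, -0.0, -99.8]
contact_force: [2.0, 0.9, 0.2]
gripper_width: 0.0878
gripper_force: 0.0
```

```bash
python3 -c "
from h import *
go(.453,-.1,.13,-90)"
```

```text
row [-0.444  -0.0586  0.1602] -0.114 tcp [ 0.3863 -0.3138  0.2101] [-179.97   -0.    -99.8 ] t 0.9167
```

Request:
play_rows(
  rows=[
    [[0, -0.42, 0.07, 0.15, -0.1], [0, -0.42, 0.07, 0.15, -0.1], [0, -0.42, 0.07, 0.15, -0.1], [0, -0.42, 0.07, 0.15, -0.1], [0, -0.42, 0.07, 0.15, -0.1], [0, -0.42, 0.07, 0.15, -0.1], [0, -0.42, 0.07, 0.15, -0.1], [0, -0.42, 0.07, 0.15, -0.1]],
  ],
)

```text
time_s: 1.58
tcp_pos: [0.3886, -0.1019, 0.135]
eef_rot: [180.0, -0.0, -91.4]
contact_force: [1.0, 0.9, 1.8]
gripper_width: 0.0877
gripper_force: 0.0
```

```bash
python3 - <<'E'
from h import *
c=r.camera_info("wrist");print(np.array(c["pose"]).round(3).tolist())
im=r.capture("wrist")[:,:,::-1]
cv2.imwrite("pics/w1.png",cv2.resize(im,(800,600),interpolation=cv2.INTER_CUBIC))
go(.453,-.1,.13,-90)
E
```

```text
[[-1.0, 0.023, 0.008, 0.386], [0.024, 0.958, 0.285, -0.178], [-0.001, 0.285, -0.959, 0.294], [0.0, 0.0, 0.0, 1.0]]
row [-0.0083 -0.1282  0.0106] -0.0169 tcp [ 0.3888 -0.1025  0.1353] [-179.98   -0.    -91.45] t 1.6333
```

View pics/w1.png

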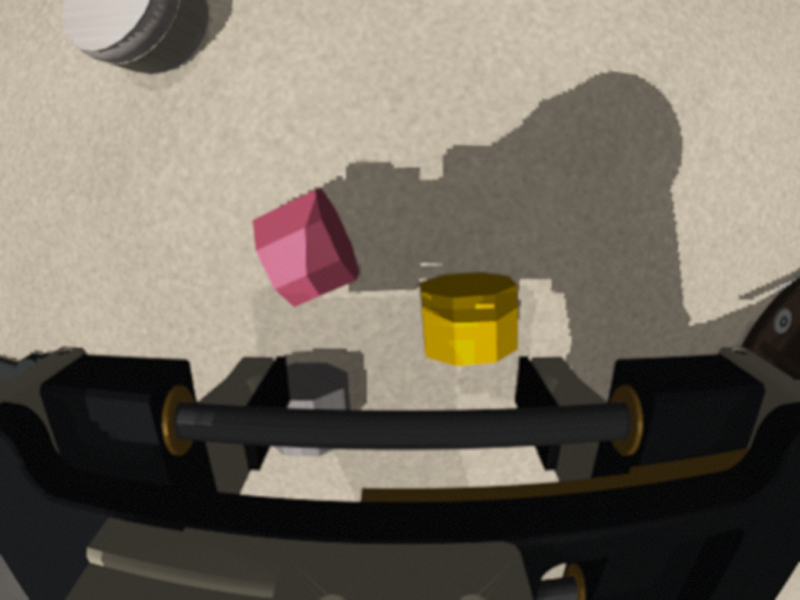

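```bash
python3 - <<'E'
from h import *
im=cv2.imread("pics/w1.png")[180:470,230:540]
im=cv2.resize(im,None,fx=2,fy=2,interpolation=cv2.INTER_CUBIC)
im=(255*(im/255.)**.5).astype('uint8');cv2.imwrite("pics/w1c.png",im)
E
```

```text
(no output)
```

View pics/w1c.png

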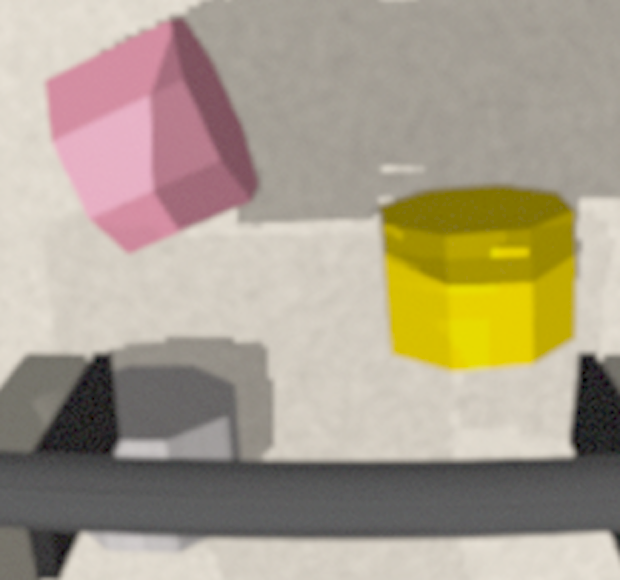

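```bash
python3 -c "
from h import *
go(.4533,-.018,.13,-90)
go(.4533,-.018,.010,-90)"
```

```text
row [-0.1723 -0.1246  0.0106] -0.0169 tcp [ 0.3888 -0.1025  0.1353] [-179.98   -0.    -91.45] t 1.6333
row [-0.1723 -0.1245  0.2506] -0.0169 tcp [ 0.3888 -0.1025  0.1353] [-179.98   -0.    -91.45] t 1.6333
```

Request:
play_rows(
  rows=[
    [[0, -0.06, -0.04, 0.01, -0.017], [0, -0.12, -0.08, 0.01, -0.017], [0, -0.1723, -0.1245, 0.01, -0.017], [0, -0.1723, -0.1245, 0.01, -0.017], [0, -0.1723, -0.1245, 0.05, -0.017], [0, -0.1723, -0.1245, 0.1, -0.017], [0, -0.1723, -0.1245, 0.14, -0.017], [0, -0.1723, -0.1245, 0.14, -0.017]],
  ],
)

```text
time_s: 2.3
tcp_pos: [0.4511, -0.0201, 0.062]
eef_rot: [179.7, -0.1, -90.2]
contact_force: [-0.1, 0.3, -0.1]
gripper_width: 0.0874
gripper_force: 0.0
```

```bash
python3 -c "
from h import *
go(.4533,-.018,.010,-90)"
```

```text
row [-0.0044 -0.005   0.104 ] -0.0028 tcp [ 0.4511 -0.0201  0.062 ] [ 1.7969e+02 -9.0000e-02 -9.0240e+01] t 2.3
```

Request:
play_rows(
  rows=[
    [[0, -0.003, -0.004, 0.04, 0], [0, -0.003, -0.004, 0.08, 0], [0, -0.003, -0.004, 0.104, 0], [0, -0.003, -0.004, 0.104, 0], [0, -0.003, -0.004, 0.104, 0], [0.5, -0.003, -0.004, 0.104, 0], [1, -0.003, -0.004, 0.104, 0], [1, -0.003, -0.004, 0.104, 0]],
  ],
  squeeze=10,
)

```text
time_s: 2.97
tcp_pos: [0.4559, -0.0167, 0.0141]
eef_rot: [-179.9, 0.0, -90.1]
contact_force: [0.3, -0.0, 0.3]
gripper_width: 0.0735
gripper_force: 0.0
```

Request:
play_rows(
  rows=[
    [[1, 0, 0, 0, 0], [1, 0, 0, 0, 0], [1, 0, 0, 0, 0], [1, 0, 0, 0, 0], [1, 0, 0, 0, 0], [1, 0, 0, 0, 0], [1, 0, 0, 0, 0], [1, 0, 0, 0, 0]],
  ],
)

```text
time_s: 3.63
tcp_pos: [0.4548, -0.0168, 0.0133]
eef_rot: [180.0, -0.0, -90.1]
contact_force: [-2.0, 0.6, 6.9]
gripper_width: 0.0561
gripper_force: 10.0
```

Request:
play_rows(
  rows=[
    [[1, 0, 0, -0.015, 0], [1, 0, 0, -0.03, 0], [1, 0, 0, -0.045, 0], [1, 0, 0, -0.06, 0], [1, 0, 0, -0.075, 0], [1, 0, 0, -0.09, 0], [1, 0, 0, -0.11, 0], [1, 0, 0, -0.12, 0]],
  ],
)

```text
time_s: 4.3
tcp_pos: [0.4556, -0.0166, 0.0744]
eef_rot: [-179.9, 0.0, -90.1]
contact_force: [-0.0, -0.7, -3.6]
gripper_width: 0.0561
gripper_force: 10.0
```

```bash
python3 - <<'E'
from h import *
s=r.get_state();print(s["tcp_pos"],s["contact_force"],s["moment"],s["gripper_width"])
p=s["tcp_pos"]+[0,0,.019];q=proj("scene",p);print(q)
a=crop("scene","",int(q[0])-50,int(q[1])-45,100,90,4)
p=proj("top",p);print(p)
b=crop("top","",int(p[0])-45,int(p[1])-45,90,90,4)
cv2.imwrite("pics/l1.png",np.hstack([a,b]))
E
```

```text
[ 0.45559246 -0.0166464   0.07443557] [-1.96595847e-03 -6.56332470e-01 -3.61102620e+00] [0.11444145 0.01138925 0.0009618 ] 0.05605867409094639
[257.60185781 160.63453789]
[297.58510716 269.39935654]
```

View pics/l1.png

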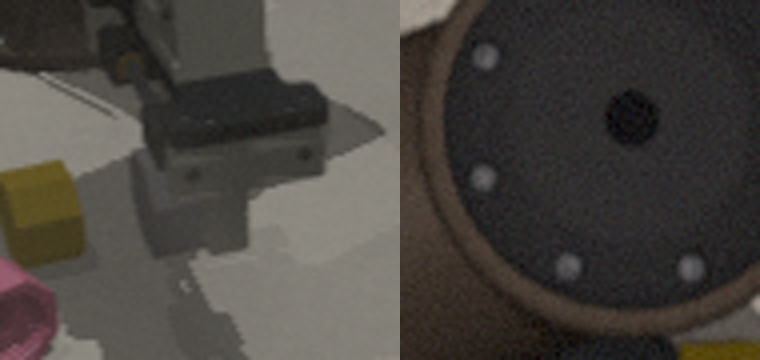

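Request:
play_rows(
  rows=[
    [[1, -0.02, 0, 0.01, 0], [1, -0.04, 0, 0.02, 0], [1, -0.06, 0, 0.03, 0], [1, -0.08, 0, 0.04, 0], [1, -0.1, 0, 0.05, 0], [1, -0.12, 0, 0.06, 0], [1, -0.13, 0, 0.06, 0], [1, -0.13, 0, 0.06, 0]],
  ],
)

```text
time_s: 5.07
tcp_pos: [0.4552, 0.0494, 0.0425]
eef_rot: [180.0, -0.0, -90.0]
contact_force: [0.2, 0.1, -3.9]
gripper_width: 0.056
gripper_force: 10.0
```

```bash
python3 - <<'E'
from h import *
s=r.get_state();print(s["tcp_pos"],s["contact_force"],s["moment"])
E
```

```text
[0.45518053 0.04939589 0.04254645] [ 0.16337787  0.05142821 -3.88622004] [ 0.10305918  0.04153983 -0.01582379]
```

Request:
play_rows(
  rows=[
    [[1, 0, 0, 0, 0], [1, 0, 0, 0, 0], [1, 0, 0, 0, 0], [1, 0, 0, 0, 0], [1, 0, 0, 0, 0], [1, 0, 0, 0, 0], [1, 0, 0, 0, 0], [1, 0, 0, 0, 0]],
  ],
  squeeze=5.5,
)

```text
time_s: 5.73
tcp_pos: [0.4553, 0.0481, 0.0431]
eef_rot: [-180.0, 0.0, -90.1]
contact_force: [-0.5, 0.2, -3.3]
gripper_width: 0.0563
gripper_force: 5.5
```

```bash
python3 - <<'E'
from h import *
s=r.get_state();print(s["tcp_pos"],s["contact_force"],s["moment"])
p=s["tcp_pos"]+[0,0,.015];q=proj("scene",p);print(q)
a=crop("scene","",int(q[0])-45,int(q[1])-40,90,80,6)
a=(255*(a/255.)**.6).astype('uint8');cv2.imwrite("pics/l2.png",a)
E
```

```text
[0.45526383 0.04814213 0.04305029] [-0.52466124  0.15017813 -3.25891051] [ 0.08170009  0.10636777 -0.1024472 ]
[285.90289243 168.97850036]
```

View pics/l2.png

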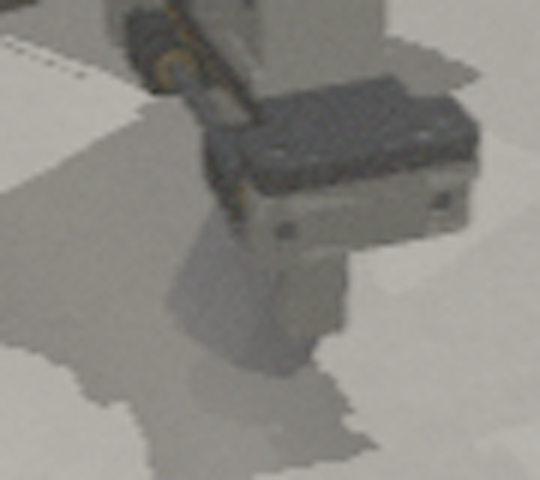

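Request:
play_rows(
  rows=[
    [[1, 0, 0, 0.012, 0], [1, 0, 0, 0.024, 0], [1, 0, 0, 0.034, 0], [1, 0.01, 0, 0.04, 0], [1, 0.02, 0, 0.042, 0], [1, 0.03, 0, 0.045, 0], [1, 0.04, 0, 0.05, 0], [1, 0.05, 0, 0.055, 0]],
  ],
)

```text
time_s: 6.45
tcp_pos: [0.4561, 0.0235, 0.0158]
eef_rot: [-179.9, 0.1, -90.1]
contact_force: [-1.2, 5.4, 6.5]
gripper_width: 0.056
gripper_force: 5.5
```

Request:
play_rows(
  rows=[
    [[1, 0.005, 0, 0.004, 0], [1, 0.01, 0, 0.008, 0], [1, 0.01, 0, 0.01, 0], [1, 0.01, 0, 0.01, 0], [1, 0.01, 0, 0.01, 0], [1, 0.01, 0, 0.01, 0], [1, 0.01, 0, 0.01, 0], [1, 0.01, 0, 0.01, 0]],
  ],
)

```text
time_s: 7.12
tcp_pos: [0.4561, 0.0183, 0.0109]
eef_rot: [-179.9, 0.0, -90.1]
contact_force: [3.4, -3.2, 4.2]
gripper_width: 0.0557
gripper_force: 5.5
```

```bash
python3 - <<'E'
from h import *
s=r.get_state();print(s["tcp_pos"],s["contact_force"],s["moment"])
p=s["tcp_pos"]+[0,0,.015];q=proj("scene",p);print(q)
a=crop("scene","",int(q[0])-45,int(q[1])-40,90,80,6)
a=(255*(a/255.)**.6).astype('uint8');cv2.imwrite("pics/l3.png",a)
E
```

```text
[0.45609813 0.01825126 0.0108874 ] [ 3.40047255 -3.16527146  4.20990568] [-1.13928706 -1.3210459  -0.0401873 ]
[273.81318798 183.54430876]
```

View pics/l3.png

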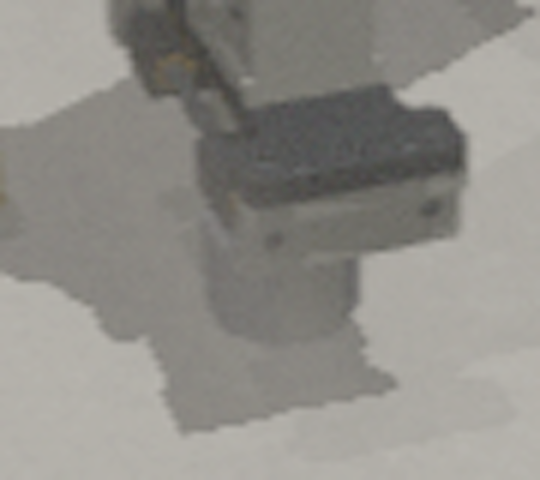

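Request:
play_rows(
  rows=[
    [[0.9, 0, 0, 0, 0], [0.6, 0, 0, 0, 0], [0.3, 0, 0, 0, 0], [0, 0, 0, 0, 0], [0, 0, 0, 0, 0], [0, 0, 0, 0, 0], [0, 0, 0, 0, 0], [0, 0, 0, 0, 0]],
  ],
)

```text
time_s: 7.83
tcp_pos: [0.4549, 0.0182, 0.0103]
eef_rot: [180.0, -0.0, -90.1]
contact_force: [0.6, 0.3, 0.6]
gripper_width: 0.0863
gripper_force: 0.0
```

Request:
play_rows(
  rows=[
    [[0, 0, 0, -0.03, 0], [0, 0, 0, -0.06, 0], [0, 0, 0, -0.1, 0], [0, 0, 0, -0.15, 0], [0, -0.08, 0, -0.2, 0], [0, -0.16, 0, -0.24, 0], [0, -0.2, 0, -0.24, 0], [0, -0.2, 0, -0.24, 0]],
  ],
)

```text
time_s: 8.5
tcp_pos: [0.4571, 0.1225, 0.1327]
eef_rot: [-179.7, 0.2, -89.9]
contact_force: [0.4, 0.5, 0.3]
gripper_width: 0.0876
gripper_force: 0.0
```

```bash
python3 - <<'E'
from h import *
s=r.get_state();print(s["tcp_pos"],s["contact_force"],s["gripper_width"])
a=crop("scene","",210,140,110,80,5);cv2.imwrite("pics/u_sc.png",a)
b=crop("top","",250,230,80,80,5)
a=cv2.resize(a,(480,350));b=cv2.resize(b,(320,320));b=cv2.copyMakeBorder(b,0,30,0,0,0)
cv2.imwrite("pics/up.png",np.hstack([a,b]))
E
```

```text
[0.45706174 0.1225271  0.13266737] [0.40028962 0.49884664 0.32372833] 0.08760767368370628
```

View pics/up.png

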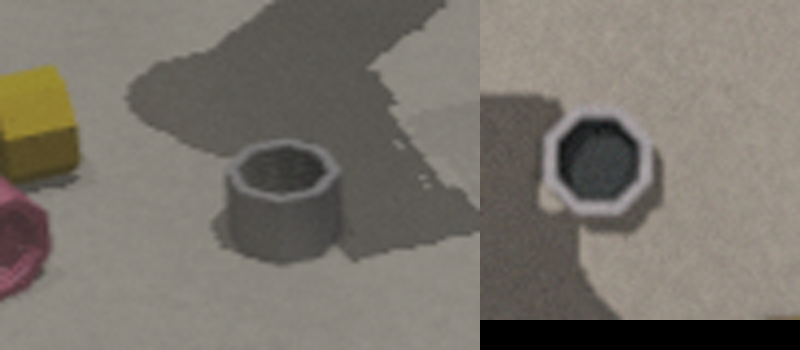

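```bash
python3 - <<'E'
from h import *
def rx(u,v,x):
    a=ray("scene",u,v,.3);b=ray("scene",u,v,0);return a+(b-a)*(x-a[0])/(b[0]-a[0])
for X in(.490,.504):
  print(X)
  for u,v in[(250,250),(470,225),(345,330),(285,370),(275,300),(250,190),(465,160)]:
    print((u,v),(rx(240+u/6,128+v/6,X)-[0,.0481,.043]).round(4))
m=ray("top",250+118.9/4,230+160.5/4,.04);print("mouth",m, )
a=ray("scene",210+282/480*110,140+(142+199)/2/350*80,.04);print("mouth sc",a)
s=r.get_state();print(s["joints"])
E
```

```text
0.49
(250, 250) [ 0.49   -0.0217  0.0384]
(470, 225) [0.49   0.064  0.0306]
(345, 330) [ 0.49    0.0151 -0.0046]
(285, 370) [ 0.49   -0.0087 -0.017 ]
(275, 300) [ 0.49   -0.0124  0.0149]
(250, 190) [ 0.49   -0.0213  0.0631]
(465, 160) [0.49   0.0608 0.0587]
0.504
(250, 250) [ 0.504  -0.0264  0.0476]
(470, 225) [0.504  0.0576 0.04  ]
(345, 330) [0.504  0.0096 0.0055]
(285, 370) [ 0.504  -0.0137 -0.0067]
(275, 300) [ 0.504  -0.0173  0.0247]
(250, 190) [ 0.504  -0.026   0.0718]
(465, 160) [0.504  0.0545 0.0676]
mouth [0.45516279 0.01910185 0.04      ]
mouth sc [0.45918962 0.01955533 0.04      ]
[ 3.87204683e+01  6.32077395e+00 -3.20965984e+01 -1.89489552e-02
 -5.15644981e+01 -3.86805287e+01]
```

```bash
python3 -c "
from h import *
go(.5105,.0192,.07,-90)"
```

```text
row [ 0.1999 -0.1108  0.1211] 0.0003 tcp [0.455  0.1191 0.1306] [-1.800e+02  2.000e-02 -8.997e+01] t 8.6
```

Request:
play_rows(
  rows=[
    [[0, 0.05, -0.05, 0, 0], [0, 0.12, -0.1108, 0.03, 0], [0, 0.2, -0.1108, 0.06, 0], [0, 0.2, -0.1108, 0.1, 0], [0, 0.2, -0.1108, 0.121, 0], [0, 0.2, -0.1108, 0.121, 0], [0, 0.2, -0.1108, 0.121, 0], [0, 0.2, -0.1108, 0.121, 0]],
  ],
)

```text
time_s: 9.27
tcp_pos: [0.5108, 0.018, 0.0705]
eef_rot: [-180.0, -0.0, -90.1]
contact_force: [0.6, -0.2, 0.2]
gripper_width: 0.0873
gripper_force: 0.0
```

```bash
python3 - <<'E'
from h import *
go(.5105,.0192,.009,-90)
c=r.camera_info("wrist");print(np.array(c["pose"]).round(3).tolist())
im=r.capture("wrist");np.save("w2.npy",im)
E
```

```text
row [-0.0024  0.0006  0.1229] -0.0009 tcp [0.5108 0.018  0.0705] [-1.7998e+02 -1.0000e-02 -9.0080e+01] t 9.2667
[[-1.0, 0.001, 0.001, 0.509], [0.002, 0.959, 0.285, -0.058], [-0.001, 0.285, -0.959, 0.229], [0.0, 0.0, 0.0, 1.0]]
```

Request:
play_rows(
  rows=[
    [[0, -0.002, 0, 0.02, 0], [0, -0.002, 0, 0.04, 0], [0, -0.002, 0, 0.05, 0], [0, -0.002, 0, 0.06, 0], [0, -0.002, 0, 0.07, 0], [0, -0.002, 0, 0.08, 0], [0, -0.002, 0, 0.09, 0], [0, -0.002, 0, 0.1, 0]],
  ],
)

```text
time_s: 9.98
tcp_pos: [0.5106, 0.0192, 0.0195]
eef_rot: [-180.0, -0.0, -90.1]
contact_force: [0.1, -0.2, 0.2]
gripper_width: 0.0876
gripper_force: 0.0
```

Request:
play_rows(
  rows=[
    [[0, 0, 0, 0.004, 0], [0, 0, 0, 0.008, 0], [0, 0, 0, 0.012, 0], [0, 0, 0, 0.016, 0], [0, 0, 0, 0.019, 0], [0, 0, 0, 0.021, 0], [0, 0, 0, 0.023, 0], [0, 0, 0, 0.023, 0]],
  ],
)

```text
time_s: 10.65
tcp_pos: [0.5106, 0.0191, 0.0092]
eef_rot: [-180.0, -0.0, -90.1]
contact_force: [-2.2, 0.4, 8.3]
gripper_width: 0.0874
gripper_force: 4.4
```

Request:
play_rows(
  rows=[
    [[0, 0, 0, 0.002, 0], [0, 0, 0, 0.002, 0], [0, 0, 0, 0.002, 0], [0, 0, 0, -0.02, 0], [0, 0, 0, -0.05, 0], [0, 0, 0, -0.09, 0], [0, 0, 0, -0.13, 0], [0, 0, 0, -0.13, 0]],
  ],
)

```text
time_s: 11.32
tcp_pos: [0.5129, 0.0198, 0.0772]
eef_rot: [-179.7, 0.1, -90.0]
contact_force: [0.6, 0.1, -0.6]
gripper_width: 0.0875
gripper_force: 0.0
```

```bash
python3 - <<'E'
from h import *
im=r.capture("top");x0,y0=255,240
g=im[y0:y0+60,x0:x0+60]
np.save("t.npy",im)
go(.4552,.0192,.07,-90);go(.4552,.0192,.02,-90)
# compare with expected mouth pixel: dark disc + rim centroid
gr=g.mean(2);print(proj("top",[.4552,.0192,.04])-[x0,y0]);print(gr[18:44:2,10:46:2].astype(int))
E
```

```text
row [0.0012 0.1138 0.0107] -0.0008 tcp [0.5121 0.0197 0.0756] [-1.7976e+02  9.0000e-02 -9.0070e+01] t 11.3667
row [0.0013 0.1142 0.1107] -0.0008 tcp [0.5121 0.0197 0.0756] [-1.7976e+02  9.0000e-02 -9.0070e+01] t 11.3667
[24.67823188 30.10603378]
[[ 19  83 143 142 144  85  64  69  65  69  86  94  39  26  41  51  91  88]
 [ 26  84 155 165 142  52  32  39  34  32  77  93  38  25  42  48  86  89]
 [ 26  66 104 105  42  19  24  22  20  27  30  66  37  27  33  46  70  73]
 [ 35  29  31  27  28  23  33  33  32  28  31  22  37  22  29  21  31  43]
 [ 18  32  27  28  28  31  29  22  35  27  30  29  24  24  19  27  30  46]
 [ 22  25  29  22  32  35  30  31  27  28  30  29  35  25  21  23  31  47]
 [ 30  30  36  27  31  31  29  34  32  30  30  35  34  30  28  32  27  45]
 [ 22  23  29  29  25  28  35  37  31  31  28  29  24  32  26  34  23  48]
 [ 25  28  33  31  25  26  28  20  26  29  27  37  37  29  31  32  26  48]
 [ 30  28  20  29  35  34  29  21  30  29  25  31  37  27  32  24  33  37]
 [ 26  34  20  21  30  37  26  25  29  33  32  29  29  29  19  32  25  39]
 [ 25  25  26  33  31  29  25  25  35  23  32  29  36  27  26  28  31  37]
 [ 28  28  36  31  33  32  28  29  20  30  28  29  31  23  39  35  31  32]]
```

Request:
play_rows(
  rows=[
    [[0, 0.001, 0.06, 0, 0], [0, 0.001, 0.114, 0, 0], [0, 0.001, 0.114, 0, 0], [0, 0.001, 0.114, 0, 0], [0, 0.001, 0.114, 0.03, 0], [0, 0.001, 0.114, 0.06, 0], [0, 0.001, 0.114, 0.09, 0], [0, 0.001, 0.114, 0.11, 0]],
  ],
)

```text
time_s: 12.03
tcp_pos: [0.4538, 0.0187, 0.0171]
eef_rot: [180.0, -0.0, -90.1]
contact_force: [0.1, 0.1, 1.6]
gripper_width: 0.0875
gripper_force: 0.0
```

Request:
play_rows(
  rows=[
    [[0, 0, 0, 0.012, 0], [0, 0, 0, 0.024, 0], [0, 0, 0, 0.024, 0], [0.5, 0, 0, 0.024, 0], [1, 0, 0, 0.024, 0], [1, 0, 0, 0.024, 0], [1, 0, 0, 0.024, 0], [1, 0, 0, 0.024, 0]],
  ],
  squeeze=30,
)

```text
time_s: 12.7
tcp_pos: [0.4539, 0.0189, 0.0069]
eef_rot: [-179.9, 0.0, -90.1]
contact_force: [4.7, 0.1, -1.1]
gripper_width: 0.06
gripper_force: 0.9
```

Request:
play_rows(
  rows=[
    [[1, 0, 0, 0, 0], [1, 0, 0, 0, 0], [1, 0, 0, 0, 0], [1, 0, 0, 0, 0], [1, 0, 0, -0.02, 0], [1, 0, 0, -0.05, 0], [1, 0, 0, -0.08, 0], [1, 0, 0, -0.1, 0]],
  ],
)

```text
time_s: 13.37
tcp_pos: [0.4528, 0.0185, 0.0569]
eef_rot: [179.9, -0.0, -90.1]
contact_force: [-0.2, -0.2, -4.6]
gripper_width: 0.0561
gripper_force: 30.0
```

```bash
python3 - <<'E'
from h import *
s=r.get_state();print(s["contact_force"],s["gripper_width"],s["gripper_force"])
k=.7
P=[ray("top",u*k,v*k,.022) for u,v in((145,258),(279,291),(247,398),(109,357))];m=np.mean(P,0);print("tray",m,[np.linalg.norm(P[i]-P[i-1]).round(3) for i in range(4)])
go(m[0],m[1],.12)
E
```

```text
[-0.21592244 -0.19190683 -4.58046937] 0.056065517735146016 29.99942421913147
tray [0.54082721 0.33182825 0.022     ] [np.float64(0.159), np.float64(0.216), np.float64(0.167), np.float64(0.219)]
row [-0.627  -0.1748 -0.1266] 0 tcp [0.4528 0.0185 0.0569] [ 1.7993e+02 -2.0000e-02 -9.0100e+01] t 13.3667
```

Request:
play_rows(
  rows=[
    [[1, -0.02, -0.01, -0.03, 0], [1, -0.06, -0.02, -0.06, 0], [1, -0.1, -0.03, -0.09, 0], [1, -0.14, -0.04, -0.12, 0], [1, -0.19, -0.055, -0.127, 0], [1, -0.24, -0.07, -0.127, 0], [1, -0.29, -0.085, -0.127, 0], [1, -0.34, -0.1, -0.127, 0]],
  ],
)

```text
time_s: 14.03
tcp_pos: [0.5029, 0.1893, 0.1192]
eef_rot: [179.9, -0.0, -90.1]
contact_force: [0.7, -0.6, -3.3]
gripper_width: 0.0558
gripper_force: 30.0
```

Request:
play_rows(
  rows=[
    [[1, -0.05, -0.013, 0, 0], [1, -0.1, -0.026, 0, 0], [1, -0.15, -0.04, 0, 0], [1, -0.2, -0.052, 0, 0], [1, -0.24, -0.063, 0, 0], [1, -0.27, -0.07, 0, 0], [1, -0.28, -0.074, 0, 0], [1, -0.285, -0.075, 0, 0]],
  ],
)

```text
time_s: 14.7
tcp_pos: [0.541, 0.3313, 0.1188]
eef_rot: [179.9, -0.1, -90.1]
contact_force: [0.5, -0.8, -3.3]
gripper_width: 0.0558
gripper_force: 30.0
```

Request:
play_rows(
  rows=[
    [[1, 0, 0, 0, 0], [1, 0, 0, 0, 0], [1, 0, 0, 0, 0], [1, 0, 0, 0, 0], [1, 0, 0, 0, 0], [1, 0, 0, 0, 0], [1, 0, 0, 0, 0], [1, 0, 0, 0, 0]],
  ],
)

```text
time_s: 15.37
tcp_pos: [0.5415, 0.331, 0.1201]
eef_rot: [-180.0, 0.0, -90.1]
contact_force: [-0.3, 0.2, -3.9]
gripper_width: 0.0556
gripper_force: 30.0
```

```bash
python3 -c "
from h import *
go(.541,.332,.12);s=r.get_state();print(s['contact_force'],s['moment'],s['gripper_width'],s['gripper_force'],s['qd'].round(2))"
```

```text
row [-0.0021  0.0011  0.0001] 0 tcp [0.5415 0.331  0.1201] [-1.800e+02  1.000e-02 -9.009e+01] t 15.3667
[-0.28488862  0.21771618 -3.87782579] [0.09150912 0.08076132 0.05124613] 0.05557352497831803 29.99953329563141 [0.1  0.11 0.04 0.03 0.02 0.01]
```

Held over the tray middle with the cap's weight (3.9 N) on the fingers alone and the arm still, so I'm handing in.

```bash
python3 -c "
from plant import r
print(r.close_job())"
```

```text
the job is handed in; nothing more can be done
None
```

The job is handed in: the cap was stood up open end up and let go, its bore floor felt at about 8 N, and it is now held upright in the fingers about 110 mm above the middle of the tray; no verdict came back, and the last stretch was checked by force and position readings, not pictures.

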